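Tap off the order, then ring the bell

ROBOT

A 6-joint arm with a two-finger parallel gripper is mounted at the origin on a cart in front of the work surface, level with it; the furniture and walls round the work are solid. World frame = base frame: x ahead of the robot, y to its left, z up, the work surface at z = 0. Lengths are in mm, angles in rad, forces in N, time in s.
With the tool pointing down it reaches from about 350 to 775 mm from the base axis. Payload 7.3 kg.
Tool frame: the origin (TCP) lies at the very end of the fingers, on their centre line; the grasp point (between the pads) lies 19 mm behind it; x points along the fingers, z is the direction in which the jaws open and shut, and the axes are right-handed (so a half turn about x gives the same grasp; the last joint's range is limited). The gripper opens to 92 mm and grips with 3 to 60 N. Pads are 19 mm wide; open, the fingers measure 130 mm over their backs; the gripper's body (75 mm by 190 mm) begins 47 mm behind the grasp point.
Start: joints at [1.045, 0.342, 1.524, -0, 1.275, -0.146], TCP at [194.623, 487.613, 226.741] pointing down, gripper open.
Joint ranges: [-2.53, 2.53], [-0.77, 2.02], [0.04, 2.7], [-1, 4.14], [0.28, 2.66], [-3.11, 3.11]. Speed limits (rad/s): [2.57, 2.57, 3.14, 3.14, 3.14, 3.14].

INTERFACE

Orientations are given as [roll, pitch, yaw] about the fixed x, y, z axes, in that order (R = Rz(yaw) Ry(pitch) Rx(roll)).
In Python, from plant import * gives the robot as it stands.
- The arm moves only by the tool carry_out, never from a script. Its argument "rows" is a list of rows, each a list of 4 numbers: the shift along the world's x, y, z in mm, then the turn about the world's z in degrees. In form: [[x, y, z, twist], ...]. A call has 1 to 20 rows; each row is the pose to reach, as a shift and turn from the pose measured when the call began; what a row does not reach only later rows make up. A row lasts 1/12 s, in which the tool goes at most 41.7 mm and 7.16 degrees, less where a joint would pass 70% of its speed; a pose out of reach is approached as far as the arm can. A call with a gripper value outside its range is refused whole. "hand" is the finger opening in mm, from 0 to 91.8, set as the call begins (left out, the last holds). The fingers move at their own pace and stop on an object; the grip force is fixed at half the most. Time passes only in rows, so rows that repeat a pose let the fingers close. It gives the time, the measured TCP pose, the force and the opening at its end, in the units of the state.
- get_obs(): the state, without advancing time (a new reading comes with each control period).
- capture(name): name is "scene" or "side" or "wrist"; returns the picture (384x512x3 uint8, red, green, blue); there is no depth.
- camera_info(name): a dict with "camera_matrix" (3x3 intrinsics, pixels), "pose" (4x4, takes a point from camera to world coordinates); the wrist camera has in their place "mount" (4x4, takes a point from camera to tool coordinates, whose origin is the TCP and whose axes are the tool frame's). Camera axes: x right, y down, z forward; pixel columns grow to the right and rows downward; lengths in mm; the calibration is good to about 2 mm. The wrist camera is an equidistant fisheye: a pixel r from the principal point sees the ray r / f radians off the axis. A picture is of the moment at which its call begins: read the wrist's pose just before it. camera_info takes no time and is no camera call.
- close_job(): hands the job in, once; it reports no verdict.
The state is a dict: "time": time; "joint_positions": joint angles; "dq": joint speeds; "tau": joint torques, N m; "tool_pos": TCP position; "tcp_rot": TCP orientation; "contact_force": force on the tool from outside, world axes, zero at the start; "moment": the same for the moment, N m; "grip_width": finger opening in mm.
Only numpy, scipy, OpenCV 4.12 (cv2) and the standard library are available. Lean on these libraries where they do the work, as an engineer would, in place of code of your own. Each camera call takes 0.05 s, during which the arm holds its last target. There are 200 camera calls.

TASK

Check off the customer's order, tapping each item lightly on its top with the fingertips in this order: the red tin, then the little orange-red chest, then the green tin; then press the service bell's button right down and let it come back up, to call the customer. Only touch from above: lift, tip or push nothing out of its place, come down slowly and press gently, and leave the navy tin, the dark burgundy chest, the white gift box and the sweet jar untouched.

Things in the scene. Friction and masses are not known exactly. Their poses are not given: they have to be found in the camera images.
- red_tin: Loose round sweet tin, upright, lid fixed on, gold lid with a flat top and a red lower half; 69 mm across, 42 mm high, about 0.2 kg; the lid is hard and does not give. Origin: centre of its underside, z up; the lid's top centre is 42 mm above it.
- orange_chest: Loose little closed chest with a domed lid, orange-red with dark red straps and a gold band and clasp; 69 x 82 x 64 mm (x, y, z), about 0.2 kg, lid fixed and hard. Origin: centre of its underside, z up, its clasp faces its own -x; the ridge of the dome runs along its own y over the origin and is met 61 to 64 mm above it.
- green_tin: Loose round sweet tin, upright, lid fixed on, gold lid with a flat top and a dark green lower half; 65 mm across, 40 mm high, about 0.2 kg; the lid is hard and does not give. Origin: centre of its underside, z up; the lid's top centre is 40 mm above it.
- bell: Loose counter bell, brass dome on a black foot, 83 mm across, 56 mm high, 0.4 kg. Origin: centre of its underside, z up.
- bell_top (a point): Top centre of the bell's small round brass button (17 mm across), 56 mm above the bell's foot when the button is up; the point is fixed to the bell and does not go down with the button.
- bell_button (a joint): Travel of the bell's button in m: 0 up, 0.0035 fully down; it rings from 0.002 on. A spring brings it back up: about 4.6 N holds it at 0.002, 8 N fully down.
- navy_tin: Loose round sweet tin, upright, lid fixed on, gold lid with a flat top and a navy blue lower half; 63 mm across, 36 mm high, about 0.2 kg; the lid is hard and does not give. Origin: centre of its underside, z up; the lid's top centre is 36 mm above it. Not in the order.
- dark_chest: Loose little closed chest of the same shape and size as the orange-red one (69 x 82 x 64 mm), but dark burgundy with gold straps. Origin: centre of its underside, z up. Not in the order.
- white_gift: Loose white gift box with a red ribbon and bow, 52 x 65 x 72 mm. Origin: centre of its underside. Bystander.
- jar: Loose glass jar of coloured sweets with a black cap, 65 mm across, 100 mm high. Origin: centre of its underside. Bystander.
Things that resemble listed ones, but are neither listed nor needed, are in the scene too. What is shaped like the green_tin but purple or turquoise is not meant. Leave any turquoise look-alike of the orange_chest alone.

How it is judged (in metres and radians):
On the way, in this order (a step that is already met when the one before it is completed fails the run):
1. the red tin is tapped on its top with the fingers (contact force between the fingers and red_tin above 0.4 N and z of the grasp point in the frame of red_tin above 0.047 m), for 0.04 s.
2. the orange-red chest is tapped on its top with the fingers (contact force between the fingers and orange_chest above 0.4 N and z of the grasp point in the frame of orange_chest above 0.066 m), for 0.04 s.
3. the green tin is tapped on its top with the fingers (contact force between the fingers and green_tin above 0.4 N and z of the grasp point in the frame of green_tin above 0.045 m), for 0.04 s.
4. the bell's button is pressed down at least 2 mm by the fingers (value of joint bell_button above 0.002 m and contact force between the fingers and bell above 0.3 N), for 0.04 s.
At the end, for the whole second after the job is handed in: The three tins, two little chests, bell, white gift box and jar stand upright (within 0.1 rad), at rest (below 0.02 m/s) and within 15 mm of where they began; the bell's button is up again (under 1 mm) (distance of each of red_tin, orange_chest, green_tin, bell, navy_tin, dark_chest, white_gift, jar from where it was at the start of the episode below 0.015 m and angle between each of red_tin, orange_chest, green_tin, bell, navy_tin, dark_chest, white_gift, jar's own z axis and vertical below 0.1 rad and linear speed of each of red_tin, orange_chest, green_tin, bell, navy_tin, dark_chest, white_gift, jar below 0.02 m/s and value of joint bell_button below 0.001 m); the robot touches nothing.
It fails at once if a thing that should only be tapped is lifted off the counter or tipped (height (world z) of any of red_tin, orange_chest, green_tin, bell above 0.006 m or angle between any of red_tin, orange_chest, green_tin, bell's own z axis and vertical above 0.2 rad).
It fails at once if a tapped thing or the bell is pushed more than 15 mm from its place (distance of any of red_tin, orange_chest, green_tin, bell from where it was at the start of the episode above 0.015 m).
It fails at once if a tap presses harder than 50 N (contact force between any of the arm, the fingers and red_tin above 50 N or contact force between any of the arm, the fingers and orange_chest above 50 N or contact force between any of the arm, the fingers and green_tin above 50 N or contact force between any of the arm, the fingers and bell above 50 N).
It fails at once if the robot touches the navy tin, the dark chest, the white gift box or the sweet jar, or they are moved by over 10 mm (contact force between any of the arm, the fingers and navy_tin above 0.5 N or contact force between any of the arm, the fingers and dark_chest above 0.5 N or contact force between any of the arm, the fingers and white_gift above 0.5 N or contact force between any of the arm, the fingers and jar above 0.5 N or distance of any of navy_tin, dark_chest, white_gift, jar from where it was at the start of the episode above 0.01 m).
It also fails if it takes over 54 s, if anything falls off the work surface, if the arm or the gripper's body presses on something with over 40 N, if the wrist force passes 120 N, or if a joint passes its speed limit or range.

## Working session

There is one attempt and no reset: what is moved stays moved. The work goes in short steps, Python scripts to look and compute and a tool call to move; the robot and the scene stay as the last step left them, time stands still between calls to the robot, and variables do not carry over. Pictures are saved under pics/ and viewed, about 8 in all and at most 12, crops included, and the job is handed in when it is done.

Besides the shell and the picture viewer there is one more tool, called after "Call:" as name(argument=value, ...) on one line, values as JSON. carry_out: Moves the arm, as the interface text tells. Its arguments: {"type":"object","properties":{"rows":{"type":"array"},"hand":{"type":"number"}},"required":["rows"]}

```bash
ls; mkdir -p pics; python3 - <<'E'
from plant import *
import cv2,numpy as np
o=get_obs();print({k:np.round(v,3) for k,v in o.items()})
for n in ("scene","side","wrist"):
    im=capture(n);cv2.imwrite(f"pics/{n}0.png",im[:,:,::-1])
    ci=camera_info(n);print(n,{k:np.round(v,3).tolist() for k,v in ci.items() if not isinstance(v,str)})
a=cv2.imread("pics/scene0.png");b=cv2.imread("pics/side0.png")
cv2.imwrite("pics/scene0x.png",cv2.resize(a,(800,600),interpolation=cv2.INTER_CUBIC))
cv2.imwrite("pics/side0x.png",cv2.resize(b,(800,600),interpolation=cv2.INTER_CUBIC))
E
```

```text
pics
{'time': np.float64(0.0), 'joint_positions': array([ 1.045,  0.343,  1.525, -0.   ,  1.275, -0.146]), 'dq': array([ 0.001,  0.002, -0.001, -0.001, -0.001, -0.001]), 'tau': array([ 1.0000e-03, -4.3123e+01, -2.4423e+01,  7.2000e-02,  5.6000e-02,
       -0.0000e+00]), 'tool_pos': array([194.414, 487.242, 226.021]), 'tcp_rot': array([ 3.009,  1.569, -2.083]), 'contact_force': array([ 0.375, -0.122,  0.985]), 'moment': array([-0.004,  0.042, -0.002]), 'grip_width': np.float64(91.718)}
scene {'camera_matrix': [[456.543, 0.0, 256.471], [0.0, 456.543, 185.345], [0.0, 0.0, 1.0]], 'pose': [[0.49, -0.599, 0.634, -567.849], [-0.872, -0.324, 0.368, -702.888], [-0.015, -0.733, -0.68, 1270.623], [0.0, 0.0, 0.0, 1.0]]}
side {'camera_matrix': [[370.727, 0.0, 249.448], [0.0, 370.727, 195.963], [0.0, 0.0, 1.0]], 'pose': [[-0.874, -0.282, 0.396, 33.739], [-0.486, 0.479, -0.731, 967.15], [0.016, -0.831, -0.555, 845.275], [0.0, 0.0, 0.0, 1.0]]}
wrist {'camera_matrix': [[297.319, 0.0, 253.706], [0.0, 297.319, 191.029], [0.0, 0.0, 1.0]], 'mount': [[-0.0, -0.26, 0.966, -159.098], [-0.0, -0.966, -0.26, 69.709], [1.0, -0.0, 0.0, 0.53], [0.0, 0.0, 0.0, 1.0]]}
```

View pics/scene0x.png

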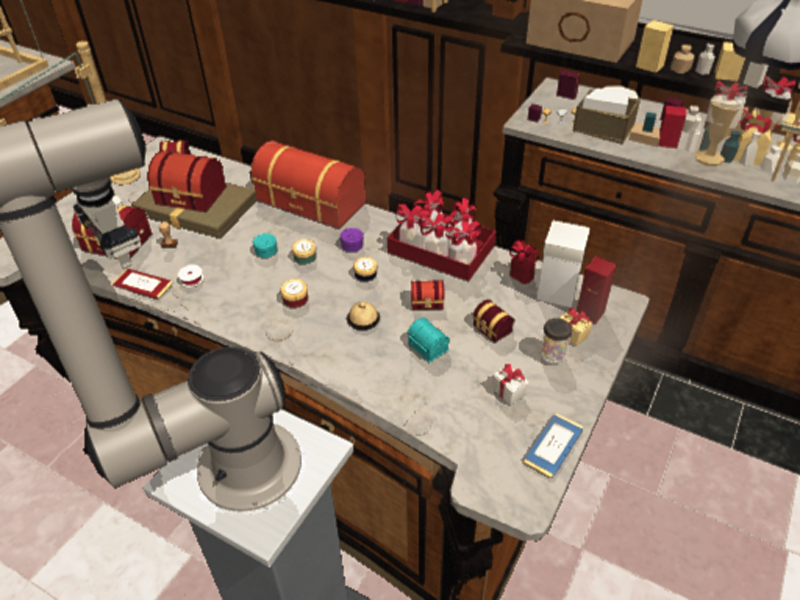

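View pics/side0x.png

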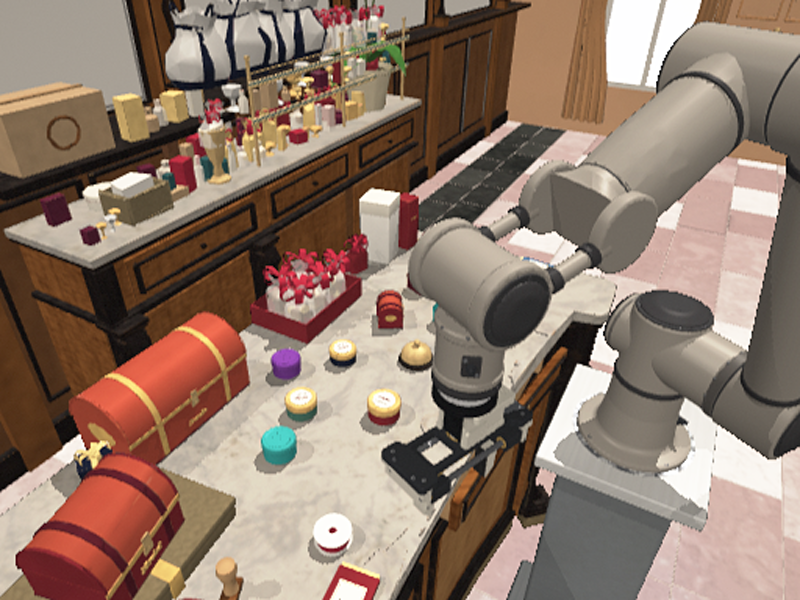

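The candidates, by pixel in the scene view (800x600), then the side view:

| Thing | Scene pixel | Side pixel | Reading |
|---|---|---|---|
| Round tin | (294,291) | (384,405) | red lower half, so red_tin |
| Round tin | (304,249) | (301,402) | green lower half, so green_tin |
| Round tin | (365,267) | (343,351) | navy, not in the order |
| Plain tins | (265,245), (352,240) | – | turquoise and purple, not meant |
| Little chest | (428,294) | (390,308) | orange-red, the one meant |
| Other chests | (428,340), (493,320) | – | turquoise and burgundy, leave alone |
| Bell | (363,315) | (416,354) | service bell |

Next I'll view one enlarged crop to confirm these.

```bash
cat > h.py <<'E'
import cv2,numpy as np
from plant import *
def ray(n,u,v):
    c=camera_info(n);K=np.array(c["camera_matrix"]);T=np.array(c["pose"])
    d=T[:3,:3]@np.linalg.inv(K)@[u,v,1];return T[:3,3],d/np.linalg.norm(d)
def onz(n,u,v,z):
    o,d=ray(n,u,v);return o+d*(z-o[2])/d[2]
def tri(a,b):
    (o,d),(p,e)=a,b
    s=np.linalg.lstsq(np.c_[d,-e],p-o,rcond=None)[0]
    x,y=o+s[0]*d,p+s[1]*e;return (x+y)/2,np.linalg.norm(x-y)
E
python3 - <<'E'
from h import *
S=.64
P={'red':((294,285),(384,399)),'green':((304,244),(301,396)),'navy':((366,263),(343,347)),'orange':((428,284),(390,295)),'bell':((363,303),(416,342))}
for k,(a,b) in P.items():
    x,g=tri(ray('scene',a[0]*S,a[1]*S),ray('side',b[0]*S,b[1]*S));print(k,x.round(0),g.round(1))
a=cv2.imread("pics/scene0.png")[140:240,150:350];b=cv2.imread("pics/side0.png")[175:275,155:305]
A=cv2.resize(a,(800,400),interpolation=cv2.INTER_CUBIC)[:, :]
B=cv2.resize(b,None,fx=3,fy=3,interpolation=cv2.INTER_CUBIC)
A=cv2.resize(a,None,fx=3,fy=3,interpolation=cv2.INTER_CUBIC)
C=np.zeros((600,600,3),np.uint8);C[:300]=A;C[300:,:450]=B
cv2.imwrite("pics/crop.png",C)
E
```

```text
red [456. 208.  43.] 7.0
green [607. 283.  41.] 6.4
navy [626.  97.  34.] 6.1
orange [ 610. -100.   65.] 6.5
bell [481.  15.  49.] 3.4
```

View pics/crop.png

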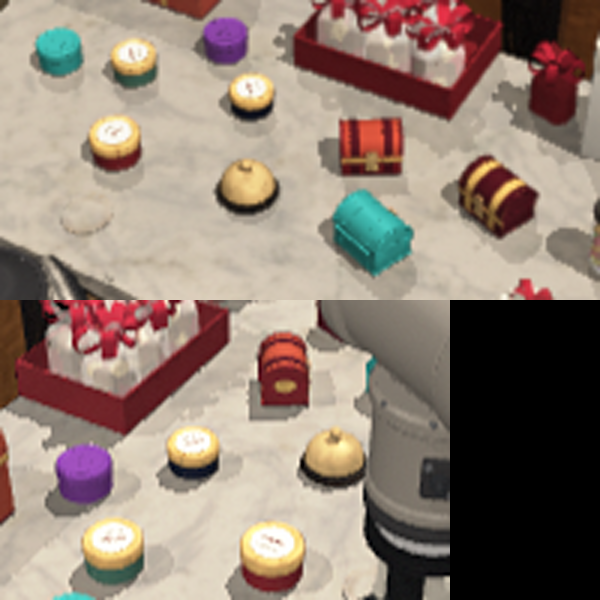

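Confirmed: the crop shows the red tin at (115,131), green at (134,55), navy at (252,85), the orange-red chest at (371,145) and the bell button at (246,166). The triangulated heights (43, 41, 34, 65 and 49 mm) agree with the text, so I can set out. First I'll check the jaw direction and the tall neighbours.

```bash
python3 - <<'E'
from h import *
from scipy.spatial.transform import Rotation as R
o=get_obs();M=R.from_euler('xyz',o['tcp_rot']).as_matrix();print(M.round(3))
S=.64
P={'bigchestNearL':((257,192),(240,340)),'bowL':((405,212),(275,268))}
for k,(a,b) in P.items():
    print(k,[x.round(0) for x in tri(ray('scene',a[0]*S,a[1]*S),ray('side',b[0]*S,b[1]*S))])
for k,u in {'bigchest base left':(256,196),'bigchest base right':(342,224),'tray near L':(388,247),'tray near R':(470,275),'jar base':(555,360),'gift base':(508,400),'darkchest':(493,335),'turq':(428,355)}.items(): print(k,onz('scene',u[0]*S,u[1]*S,0).round(0))
E
```

```text
[[-0.001 -0.929  0.371]
 [-0.001  0.371  0.929]
 [-1.     0.    -0.001]]
bigchestNearL [array([610., 395., 217.]), np.float64(70.0)]
bowL [array([808.,  64., 137.]), np.float64(67.0)]
bigchest base left [772. 581.   0.]
bigchest base right [779. 272.   0.]
tray near L [751. 101.   0.]
tray near R [ 753. -151.    0.]
jar base [ 576. -455.    0.]
gift base [ 413. -405.    0.]
darkchest [ 581. -294.    0.]
turq [ 447. -185.    0.]
```

Call:
carry_out(rows=[[25,-27,0,0],[50,-54,0,0],[75,-81,0,0],[100,-108,0,0],[125,-135,0,0],[150,-162,0,0],[175,-189,0,0],[200,-216,0,0],[225,-243,0,0],[250,-265,0,0],[260,-278,0,0],[262,-279,0,0],[262,-279,0,0],[262,-279,0,0]], hand=0)

```text
time: 1.32
tool_pos: [455.8, 208.8, 226.0]
tcp_rot: [2.452, 1.569, -2.641]
contact_force: [0.4, -1.1, -0.5]
grip_width: 3.3
```

```bash
cat >> h.py <<'E'
from scipy.spatial.transform import Rotation as R
def snap(f):
    o=get_obs();np.save(f"pics/{f}.npy",np.r_[o['tool_pos'],o['tcp_rot']]);im=capture('wrist')[:,:,::-1];cv2.imwrite(f"pics/{f}.png",im);return im
def wray(f,u,v):
    p=np.load(f"pics/{f}.npy");c=camera_info('wrist');K=np.array(c["camera_matrix"]);M=np.array(c["mount"])
    a=np.array([u-K[0,2],v-K[1,2]]);r=np.hypot(*a);t=r/K[0,0]
    d=np.r_[a/max(r,1e-9)*np.sin(t),np.cos(t)];W=R.from_euler('xyz',p[3:]).as_matrix()
    return p[:3]+W@M[:3,3],W@M[:3,:3]@d
def wpix(f,X):
    p=np.load(f"pics/{f}.npy");c=camera_info('wrist');K=np.array(c["camera_matrix"]);M=np.array(c["mount"])
    W=R.from_euler('xyz',p[3:]).as_matrix();q=M[:3,:3].T@(W.T@(np.array(X)-p[:3])-M[:3,3])
    t=np.arctan2(np.hypot(q[0],q[1]),q[2]);return K[:2,2]+K[0,0]*t*q[:2]/np.hypot(q[0],q[1])
E
python3 - <<'E'
from h import *
snap('w1')
for k,X in dict(red=(456,208,42),green=(607,283,40),navy=(626,97,36),orange=(610,-100,64),bell=(481,15,56)).items(): print(k,wpix('w1',X).round(0))
cv2.imwrite('pics/w1x.png',cv2.resize(cv2.imread('pics/w1.png'),(800,600)))
E
```

```text
red [253. 173.]
green [346. 256.]
navy [225. 308.]
orange [109. 337.]
bell [124. 247.]
```

View pics/w1x.png

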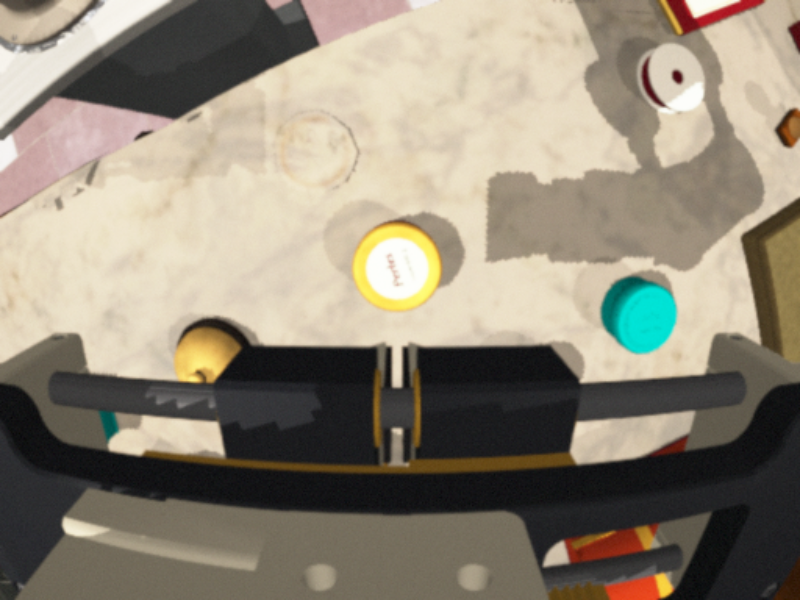

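The wrist view shows the red tin's gold lid at (397,267), the bell button at about (200,375), and the turquoise tin at (640,315), which isn't wanted. The lid is within about 2 px of the prediction. I'll refine it now.

```bash
cat >> h.py <<'E'
def blob(f,u,v,lo,hi,r=70):
    im=cv2.imread(f"pics/{f}.png");m=cv2.inRange(cv2.cvtColor(im,cv2.COLOR_BGR2HSV),lo,hi)
    k=np.zeros_like(m);cv2.circle(k,(int(u),int(v)),r,255,-1)
    cs=cv2.findContours(cv2.morphologyEx(m&k,cv2.MORPH_CLOSE,np.ones((3,3))),0,1)[0]
    return cv2.fitEllipse(cv2.convexHull(max(cs,key=cv2.contourArea)))
E
python3 - <<'E'
from h import *
(c,ax,an)=blob('w1',254,171,(15,120,120),(35,255,255),45);print(c,ax)
o,d=wray('w1',*c);X=o+d*(42-o[2])/d[2];print('red on z42',X.round(1))
w=ax[0]/297.3*np.linalg.norm(X-o);print('diam',w)
print('tri',tri((o,d),ray('scene',188.3,183.5)),tri((o,d),ray('side',246,255.3)))
o,d=wray('w1',128,240)
print('bell tri',tri((o,d),ray('scene',232,194.8)),tri((o,d),ray('side',266.8,219.5)))
print(get_obs()['tool_pos'],get_obs()['grip_width'])
E
```

```text
(253.7676544189453, 170.17431640625) (56.819091796875, 57.28234100341797)
red on z42 [453.2 210.4  42. ]
diam 66.80293277785566
tri (array([455.78858529, 208.48828694,  39.91204902]), np.float64(5.555106355846964)) (array([452.4096118 , 210.26701317,  43.21342193]), np.float64(1.199174878080807))
bell tri (array([479.37554969,  17.47875973,  44.02384988]), np.float64(5.578685046021385)) (array([473.60169214,  25.24836219,  54.01094272]), np.float64(1.715962367104005))
[455.60221326 209.14693092 226.10066172] 1.5171239011804918
```

Call:
carry_out(rows=[[-1,0,-20,0],[-2,1,-50,0],[-2,1,-80,0],[-2,1,-110,0],[-2,1,-135,0],[-2,1,-155,0],[-2,1,-168,0],[-2,1,-174,0],[-2,1,-177,0],[-2,1,-179,0],[-2,1,-180,0],[-2,1,-180,0],[-2,1,-180,0]], hand=0)

```text
time: 2.45
tool_pos: [454.0, 210.4, 46.9]
tcp_rot: [-2.458, 1.57, -1.266]
contact_force: [1.2, -0.2, 0.5]
grip_width: -0.3
```

Call:
carry_out(rows=[[0,0,-0.5,0],[0,0,-1,0],[0,0,-1.5,0],[0,0,-2,0],[0,0,-2.5,0],[0,0,-3,0],[0,0,-3.5,0],[0,0,-3.5,0]])

```text
time: 3.12
tool_pos: [453.9, 210.3, 43.2]
tcp_rot: [3.086, 1.57, -2.005]
contact_force: [-0.2, 0.4, 0.1]
grip_width: 0.6
```

Call:
carry_out(rows=[[0,0,-0.5,0],[0,0,-1,0],[0,0,-1.5,0],[0,0,-1.5,0]])

```text
time: 3.45
tool_pos: [454.0, 210.3, 42.3]
tcp_rot: [-2.521, 1.57, -1.329]
contact_force: [-1.9, -0.4, 6.2]
grip_width: 0.7
```

Contact at 6 N. I'll hold one row, rise, and cross to above the orange-red chest.

Call:
carry_out(rows=[[0,0,0,0],[0,0,2,0],[0,0,10,0],[0,0,35,0],[0,0,70,0],[0,0,105,0],[0,0,140,0],[0,0,160,0],[0,0,170,0]])

```text
time: 4.2
tool_pos: [455.2, 210.7, 216.5]
tcp_rot: [-0.98, 1.565, 0.213]
contact_force: [0.7, -0.0, 0.3]
grip_width: 0.6
```

Call:
carry_out(rows=[[10,-20,0,0],[25,-50,5,0],[40,-80,10,0],[55,-110,15,0],[70,-140,20,0],[85,-170,20,0],[100,-200,20,0],[115,-230,20,0],[130,-260,20,0],[143,-285,20,0],[152,-303,20,0],[156,-310,20,0],[156,-310,20,0],[156,-310,20,0]])

```text
time: 5.37
tool_pos: [610.8, -98.6, 236.4]
tcp_rot: [-0.836, 1.565, 0.356]
contact_force: [-0.5, -0.1, 0.4]
grip_width: 0.1
```

```bash
python3 - <<'E'
from h import *
snap('w2');print(np.load('pics/w2.npy').round(1))
for k,X in dict(orange=(610,-100,64),bell=(478,19,56)).items(): print(k,wpix('w2',X).round(0))
cv2.imwrite('pics/w2x.png',cv2.resize(cv2.imread('pics/w2.png'),(800,600)))
E
```

```text
[ 6.108e+02 -9.860e+01  2.364e+02 -8.000e-01  1.600e+00  4.000e-01]
orange [251. 174.]
bell [305.  31.]
```

View pics/w2x.png

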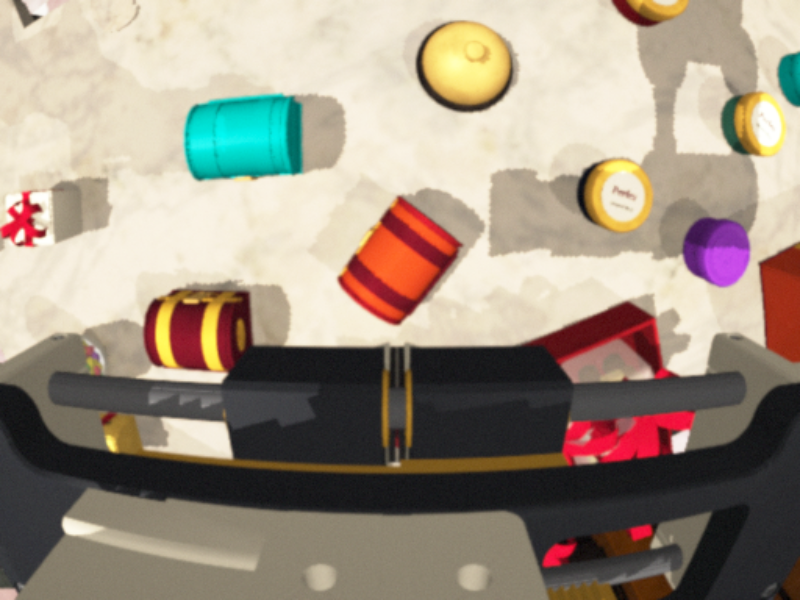

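The wrist view shows the orange-red chest's lid centred at (400,260), with dark red straps, turned about 35°. The bell button is at (476,49) and the green tin's lid at (762,124). The turquoise and dark chests are clear of the fingers.

```bash
python3 - <<'E'
from h import *
im=cv2.imread('pics/w2.png');h=cv2.cvtColor(im,cv2.COLOR_BGR2HSV)
m=cv2.inRange(h,(0,120,70),(16,255,255))|cv2.inRange(h,(172,120,70),(180,255,255))
k=np.zeros_like(m);cv2.circle(k,(256,167),45,255,-1)
c=max(cv2.findContours(m&k,0,1)[0],key=cv2.contourArea);r=cv2.minAreaRect(c);print(r)
for z in(40,64):
    o,d=wray('w2',*r[0]);print(z,(o+d*(z-o[2])/d[2]).round(1))
o,d=wray('w2',*r[0]);print([x for x in tri((o,d),ray('scene',150+371/3,140+126/3))],tri((o,d),ray('side',390*.64,294*.64)))
print('size mm',np.array(r[1])/297.3*340)
b2=wray('w2',476/1.5625,48/1.5625);b1=wray('w1',128,240)
print('bell',tri(b1,b2),tri(b2,ray('scene',232,194.8)),tri(b2,ray('side',266.8,219.5)), (b2[0]+b2[1]*(56-b2[0][2])/b2[1][2]).round(1))
g=wray('w2',762/1.5625,124/1.5625);print('green',tri(g,ray('scene',194.7,158.3)),tri(g,ray('side',192.7,254.3)))
E
```

```text
((254.40316772460938, 168.7833709716797), (53.25605010986328, 70.90705871582031), 37.30394744873047)
40 [610.4 -96.   40. ]
64 [606.  -94.4  64. ]
[array([608.19092653, -96.402666  ,  58.88731897]), np.float64(3.9936845063372224)] (array([605.58626764, -92.88219318,  76.45867653]), np.float64(3.894122789331513))
size mm [60.90500181 81.09115359]
bell (array([475.98544344,  20.99141118,  46.71834404]), np.float64(0.41254016705510566)) (array([477.49171175,  16.95117313,  50.01851595]), np.float64(6.169015842440172)) (array([475.83864841,  19.85266349,  49.63170862]), np.float64(1.206332762677267)) [477.7  18.4  56. ]
green (array([605.38730622, 280.71139452,  36.70270121]), np.float64(3.880432672197088)) (array([605.24234443, 283.71413563,  35.78338516]), np.float64(1.836557103160892))
```

Call:
carry_out(rows=[[-2,1,-15,0],[-2,1,-45,0],[-2,1,-75,0],[-2,1,-105,0],[-2,1,-130,0],[-2,1,-148,0],[-2,1,-158,0],[-2,1,-164,0],[-2,1,-166,0],[-2,1,-167,0],[-2,1,-168,0],[-2,1,-168,0]])

```text
time: 6.42
tool_pos: [609.2, -97.1, 69.6]
tcp_rot: [-0.992, 1.563, 0.201]
contact_force: [0.5, -0.2, 0.0]
grip_width: 0.4
```

Call:
carry_out(rows=[[0,0,-0.5,0],[0,0,-1,0],[0,0,-1.5,0],[0,0,-2,0],[0,0,-2.5,0],[0,0,-3,0],[0,0,-3.5,0],[0,0,-3.5,0]])

```text
time: 7.08
tool_pos: [609.2, -97.1, 65.9]
tcp_rot: [-0.97, 1.564, 0.223]
contact_force: [-0.9, -0.3, -0.2]
grip_width: 0.6
```

Call:
carry_out(rows=[[0,0,-0.5,0],[0,0,-1,0],[0,0,-1.5,0],[0,0,-2,0],[0,0,-2.5,0],[0,0,-2.5,0]])

```text
time: 7.58
tool_pos: [609.1, -97.1, 63.3]
tcp_rot: [-0.963, 1.564, 0.23]
contact_force: [-0.7, 0.2, -0.5]
grip_width: 0.5
```

Call:
carry_out(rows=[[0,0,-0.5,0],[0,0,-1,0],[0,0,-1.5,0],[0,0,-1.5,0]])

```text
time: 7.92
tool_pos: [609.0, -97.1, 61.7]
tcp_rot: [-0.947, 1.564, 0.246]
contact_force: [0.3, 0.2, -0.2]
grip_width: 0.1
```

Call:
carry_out(rows=[[0,0,-0.5,0],[0,0,-1,0],[0,0,-1.5,0],[0,0,-1.5,0]])

```text
time: 8.25
tool_pos: [609.2, -97.1, 61.1]
tcp_rot: [-0.998, 1.563, 0.195]
contact_force: [-2.3, -0.9, 6.8]
grip_width: 0.5
```

Contact at z 61, 7 N. Next is the green tin.

Call:
carry_out(rows=[[0,0,0,0],[0,0,2,0],[0,0,10,0],[0,0,35,0],[0,0,70,0],[0,0,105,0],[0,0,135,0],[0,0,150,0],[0,0,155,0]])

```text
time: 9.0
tool_pos: [610.5, -97.5, 220.4]
tcp_rot: [-1.224, 1.557, -0.031]
contact_force: [-0.3, -0.0, -0.5]
grip_width: 0.2
```

Call:
carry_out(rows=[[0,15,5,0],[0,45,10,0],[0,80,15,0],[0,115,15,0],[-1,150,15,0],[-1,185,15,0],[-2,220,15,0],[-2,255,15,0],[-3,290,15,0],[-3,325,15,0],[-4,355,15,0],[-4,372,15,0],[-4,379,15,0],[-4,379,15,0],[-4,379,15,0]])

```text
time: 10.25
tool_pos: [606.5, 280.6, 234.8]
tcp_rot: [-1.309, 1.558, -0.116]
contact_force: [-0.5, -0.5, 0.9]
grip_width: 0.5
```

```bash
python3 - <<'E'
from h import *
snap('w3');p=np.load('pics/w3.npy');print(p.round(1))
u=wpix('w3',(605,282,40));print(u)
c,ax,an=blob('w3',*u,(15,120,120),(35,255,255),45);o,d=wray('w3',*c)
X=o+d*(40-o[2])/d[2];print(c,ax,X.round(1),'diam',ax[0]/297.3*np.linalg.norm(X-o))
print(tri((o,d),wray('w2',762/1.5625,124/1.5625)),tri((o,d),ray('side',192.7,254.3)))
cv2.imwrite('pics/w3x.png',cv2.resize(cv2.imread('pics/w3.png'),(800,600)))
E
```

```text
[ 6.065e+02  2.806e+02  2.348e+02 -1.300e+00  1.600e+00 -1.000e-01]
[253.22711779 167.22778463]
(255.95648193359375, 165.2772674560547) (52.061893463134766, 52.29174041748047) [604. 286.  40.] diam 62.94098182561318
(array([605.68852916, 285.61303918,  34.34831525]), np.float64(1.3308968349523551)) (array([603.83898427, 285.37006295,  37.24467345]), np.float64(1.527195874173))
```

View pics/w3x.png

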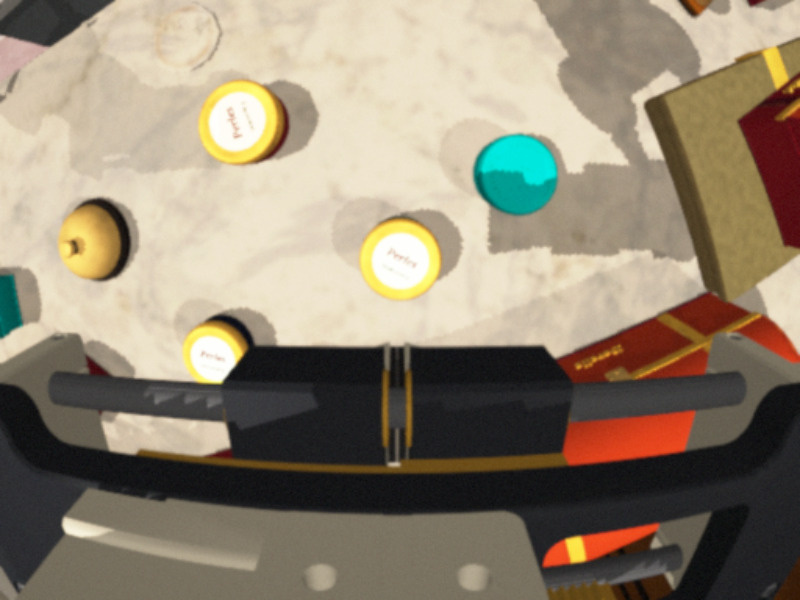

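The view shows the green tin's lid under the tool at (400,259). The large chest's edge runs from about (562,358) to (712,293), so I'll check that the gripper body clears it.

```bash
python3 - <<'E'
from h import *
for u in((562,358),(640,322),(712,293)):
    o,d=wray('w3',u[0]/1.5625,u[1]/1.5625)
    print([(o+d*(z-o[2])/d[2]).round(0)[:2] for z in (0,60,120,200)])
a=wray('w3',712/1.5625,293/1.5625)
print(R.from_euler('xyz',get_obs()['tcp_rot']).as_matrix().round(2))
E
```

```text
[array([758., 393.]), array([725., 380.]), array([691., 367.]), array([647., 349.])]
[array([755., 482.]), array([722., 455.]), array([689., 429.]), array([646., 393.])]
[array([760., 576.]), array([726., 535.]), array([693., 494.]), array([648., 439.])]
[[ 0.01 -0.93  0.37]
 [-0.    0.37  0.93]
 [-1.   -0.01  0.  ]]
```

The chest front lies at x≈755 and the body reaches about 673, so it clears. Going down.

Call:
carry_out(rows=[[-1,2,-15,0],[-2,4,-45,0],[-2,5,-75,0],[-2,5,-105,0],[-2,5,-135,0],[-2,5,-160,0],[-2,5,-176,0],[-2,5,-184,0],[-2,5,-187,0],[-2,5,-188,0],[-2,5,-189,0],[-2,5,-189,0]])

```text
time: 11.3
tool_pos: [605.5, 285.0, 47.5]
tcp_rot: [-1.232, 1.555, -0.04]
contact_force: [0.4, 0.7, 0.8]
grip_width: 0.4
```

Call:
carry_out(rows=[[0,0,-0.5,0],[0,0,-1,0],[0,0,-1.5,0],[0,0,-2,0],[0,0,-2.5,0],[0,0,-3,0],[0,0,-3.5,0],[0,0,-4,0],[0,0,-4,0]])

```text
time: 12.05
tool_pos: [605.5, 284.9, 43.3]
tcp_rot: [-1.237, 1.556, -0.046]
contact_force: [0.4, -0.8, -0.1]
grip_width: 0.4
```

Call:
carry_out(rows=[[0,0,-0.5,0],[0,0,-1,0],[0,0,-1.5,0],[0,0,-2,0],[0,0,-2.5,0],[0,0,-2.5,0]])

```text
time: 12.55
tool_pos: [605.4, 284.9, 40.7]
tcp_rot: [-1.245, 1.556, -0.053]
contact_force: [-0.0, -0.3, 0.6]
grip_width: 0.6
```

Call:
carry_out(rows=[[0,0,-0.5,0],[0,0,-1,0],[0,0,-1.5,0],[0,0,-1.5,0]])

```text
time: 12.88
tool_pos: [605.5, 285.0, 40.3]
tcp_rot: [-1.231, 1.555, -0.039]
contact_force: [-2.7, -1.3, 6.7]
grip_width: 0.6
```

Contact at 6.7 N. Rise, then cross to the bell.

Call:
carry_out(rows=[[0,0,0,0],[0,0,2,0],[0,0,10,0],[0,0,35,0],[0,0,70,0],[0,0,105,0],[0,0,140,0],[0,0,165,0],[0,0,175,0]])

```text
time: 13.63
tool_pos: [607.0, 285.5, 221.0]
tcp_rot: [-1.107, 1.547, 0.084]
contact_force: [-0.2, -0.2, 0.8]
grip_width: 0.4
```

Call:
carry_out(rows=[[-7,-14,5,0],[-20,-42,5,0],[-34,-71,5,0],[-48,-100,5,0],[-62,-129,5,0],[-76,-158,5,0],[-90,-187,5,0],[-104,-216,5,0],[-116,-241,5,0],[-124,-258,5,0],[-128,-266,5,0],[-128,-266,5,0],[-128,-266,5,0]])

```text
time: 14.72
tool_pos: [479.2, 19.8, 225.8]
tcp_rot: [-1.087, 1.548, 0.104]
contact_force: [0.7, -0.2, 1.0]
grip_width: 0.5
```

```bash
python3 - <<'E'
from h import *
snap('w4');p=np.load('pics/w4.npy');print(p.round(2))
u=wpix('w4',(477,19,56));print(u)
x,y=u.round().astype(int);x0,y0=x-50,y-50
cv2.imwrite('pics/w4x.png',cv2.resize(cv2.imread('pics/w4.png')[y0:y0+100,x0:x0+100],(600,600),interpolation=cv2.INTER_CUBIC));print(x0,y0)
E
```

```text
[ 4.7921e+02  1.9770e+01  2.2577e+02 -1.0900e+00  1.5500e+00  1.0000e-01]
[250.11660757 170.46660172]
200 120
```

View pics/w4x.png

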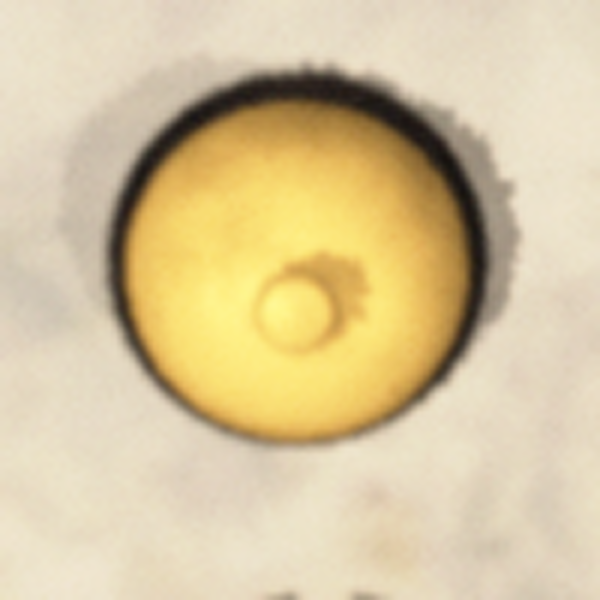

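The button is at crop (297,312), which is image pixel (249.5,172).

```bash
python3 - <<'E'
from h import *
a=wray('w4',249.5,172);print((a[0]+a[1]*(56-a[0][2])/a[1][2]).round(1))
print(tri(a,wray('w2',304.6,30.9)),tri(a,ray('side',266.8,219.5)),tri(a,ray('scene',232,195)))
E
```

```text
[478.4  17.7  56. ]
(array([478.11806707,  17.85386616,  57.44328905]), np.float64(0.09888069187242847)) (array([478.60091061,  16.43235031,  46.88625377]), np.float64(3.3982395302246133)) (array([481.01853351,  16.45558656,  44.49084994]), np.float64(0.7214011621283206))
```

Call:
carry_out(rows=[[-1,-1,-15,0],[-1,-2,-45,0],[-1,-2,-75,0],[-1,-2,-105,0],[-1,-2,-130,0],[-1,-2,-148,0],[-1,-2,-157,0],[-1,-2,-161,0],[-1,-2,-163,0],[-1,-2,-164,0],[-1,-2,-164,0]])

```text
time: 15.68
tool_pos: [479.1, 18.3, 62.6]
tcp_rot: [-1.101, 1.546, 0.091]
contact_force: [-0.4, 0.6, 0.3]
grip_width: 0.5
```

Call:
carry_out(rows=[[0,0,-0.5,0],[0,0,-1,0],[0,0,-1.5,0],[0,0,-2,0],[0,0,-2.5,0],[0,0,-3,0],[0,0,-3.5,0],[0,0,-4,0],[0,0,-4.5,0],[0,0,-4.5,0]])

```text
time: 16.52
tool_pos: [479.1, 18.3, 57.9]
tcp_rot: [-1.1, 1.546, 0.092]
contact_force: [0.0, -0.7, 0.4]
grip_width: 0.4
```

Call:
carry_out(rows=[[-0.5,0,-0.5,0],[-0.5,0,-1,0],[-0.5,0,-1.5,0],[-0.5,0,-2,0],[-0.5,0,-2.5,0],[-0.5,0,-3,0],[-0.5,0,-3.5,0],[-0.5,0,-3.5,0]])

```text
time: 17.18
tool_pos: [478.6, 18.3, 54.5]
tcp_rot: [-1.101, 1.546, 0.091]
contact_force: [-1.1, -0.1, 3.6]
grip_width: 0.6
```

Call:
carry_out(rows=[[0,0,-0.5,0],[0,0,-1,0],[0,0,-1.5,0],[0,0,-2,0],[0,0,-2,0]])

```text
time: 17.6
tool_pos: [478.6, 18.3, 52.7]
tcp_rot: [-1.102, 1.546, 0.09]
contact_force: [-1.8, 0.0, 7.2]
grip_width: 0.4
```

Call:
carry_out(rows=[[0,0,-0.5,0],[0,0,-1,0],[0,0,-1,0],[0,0,-1,0]])

```text
time: 17.93
tool_pos: [478.6, 18.3, 52.2]
tcp_rot: [-1.105, 1.545, 0.087]
contact_force: [-3.6, -0.9, 8.5]
grip_width: 0.3
```

Fully down at 8.5 N. Now let it up and lift well clear.

Call:
carry_out(rows=[[0,0,0.5,0],[0,0,2,0],[0,0,4,0],[0,0,7,0],[0,0,20,0],[0,0,50,0],[0,0,85,0],[0,0,120,0],[0,0,150,0],[0,0,168,0],[0,0,175,0],[0,0,175,0],[0,0,175,0],[0,0,175,0]])

```text
time: 19.1
tool_pos: [477.8, 18.4, 225.5]
tcp_rot: [-1.075, 1.549, 0.117]
contact_force: [-0.9, -0.7, -0.5]
grip_width: 0.7
```

```bash
python3 - <<'E'
from h import *
snap('w5');o=get_obs();print(o['time'],o['tool_pos'].round(1),o['contact_force'].round(1))
im=capture('scene')[:,:,::-1];cv2.imwrite('pics/s5.png',im)
a=im[140:280,150:400];b=cv2.imread('pics/scene0.png')[140:280,150:400]
cv2.imwrite('pics/cmp.png',np.vstack([cv2.resize(x,None,fx=2.1,fy=2.1) for x in(b,a)]))
E
```

```text
19.15 [477.8  18.4 225.5] [0.3 0.  0.5]
```

View pics/cmp.png

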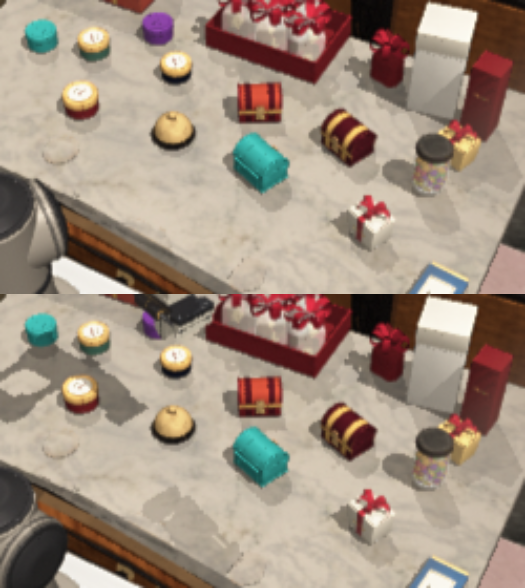

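The before and after crops match: every item is in the same place and upright, the bell button is up, and the tool is clear. Handing in.

```bash
python3 -c "
from plant import *
print(close_job())"
```

```text
the job is handed in; nothing more can be done
None
```

I tapped the red tin, the orange-red chest and the green tin in that order with closed fingertips, then pressed the bell's button and let it come back up. I handed the job in at about 19 s of the 54 s allowed; the hand-in reports no verdict.

| Item | Fingertip height at contact (mm) | Vertical force (N) |
|---|---|---|
| Red tin | 42.3 | 6.2 |
| Orange-red chest | 61.1 | 6.8 |
| Green tin | 40.3 | 6.7 |
| Bell button, fully down | 52.2 | 8.5 |

**Last checks:** the before and after scene pictures, compared by eye, show all the things unmoved and upright and the button up again. The arm was clear at 225 mm with no force on the tool.

**Disagreements:** sight lines that used the scene camera missed the others by 4 to 7 mm in most cases, and some bell-top heights came out near 45–50 mm instead of 56. Before each touch I relied on the wrist camera's close view for position and on force-guarded descents for height. The contact heights then agreed with the text.

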